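# Load the copy lathe's infeed tray onto its presence switch

### The arm

A 6-joint arm with a two-finger parallel gripper is mounted at the origin on the work surface. World frame = base frame: x ahead of the robot, y to its left, z up, the work surface at z = 0. Lengths are in mm, angles in rad, forces in N, time in s.
With the tool pointing down it reaches from about 400 to 925 mm from the base axis. Payload 12.5 kg.
Tool frame: the origin (TCP) lies midway between the tips of the shut fingers; the grasp point (between the pads) lies 19 mm behind it (env.tcp_to_grasp is the distance from the TCP to the grasp point, in mm); z points along the fingers, y is the line along which they close (so a half turn about z gives the same grasp; the last joint's range is limited). The gripper opens to 95 mm and grips with 3 to 60 N. Pads are 20 mm wide; open, the fingers measure 119 mm over their backs; the gripper's body (75 mm by 180 mm) begins 59 mm behind the grasp point.
Start: joints at [1.195, 0.491, 1.559, -0, 1.092, -0.106], TCP at [166.569, 602.413, 214.661] pointing down, gripper open.
Joint ranges: [-3.1, 3.1], [-0.84, 2.19], [0.05, 2.79], [-1.13, 4.28], [0.06, 2.93], [-2.69, 2.69]. Speed limits (rad/s): [2.22, 2.22, 2.79, 3.14, 3.14, 3.14].

### API

Orientations are given as [roll, pitch, yaw] about the fixed x, y, z axes, in that order (R = Rz(yaw) Ry(pitch) Rx(roll)).
In Python, from cell import env gives the robot as it stands. The module is installed in compiled form; this text tells all that it offers.
- The arm moves only by the tool step_arm, never from a script. Its argument "plan" is a list that holds one entry, the list of rows, each a list of 5 numbers: the shift along the tool's x, y, z in mm, then the turn about the tool's z in degrees, then the opening, from -1 (shut) to 1 (fully open). A call has 1 to 8 rows; each row is the pose to reach, as a shift and turn from the pose commanded when the call began, along the tool's axes at that moment; what a row does not reach only later rows make up. A row lasts 1/12 s, in which the tool goes at most 41.7 mm and 7.16 degrees, less where a joint would pass 70% of its speed; a pose out of reach is approached as far as the arm can. A call with a gripper value outside its range is refused whole. The fingers move at their own pace and stop on an object; the grip force is fixed at half the most. Time passes only in rows, so rows that repeat a pose let the fingers close. It gives the time, the measured TCP pose, the force, the opening and the grip force at its end, in the units of the state.
- env.state(): the state, without advancing time (a new reading comes with each control period).
- env.read_camera(name): name is "side" or "top" or "wrist"; returns the picture (400x640x3 uint8, blue, green, red); there is no depth.
- env.get_calibration(name): a dict with "K" (3x3 intrinsics, pixels), "extrinsics" (4x4, takes a point from world to camera coordinates). Camera axes: x right, y up, looking along -z (the intrinsics and any distortion apply to the point x, -y, -z); pixel columns grow to the right and rows downward; lengths in mm; the calibration is good to about 2 mm. A picture is of the moment at which its call begins: read the wrist's pose just before it. get_calibration takes no time and is no camera call; for the wrist camera it gives the pose at the moment of the call.
- env.job_done(): hands the job in; it is judged then, once.
The state is a dict: "t": time; "joints": joint angles; "qvel": joint speeds; "tau": joint torques, N m; "eef_pos": TCP position; "tcp_rot": TCP orientation; "ft_force": force on the tool from outside, world axes, zero at the start; "moment": the same for the moment, N m; "opening": opening from 0.0 (shut) to 1.0 (fully open); "grip_force": force on a finger pad.
Only numpy, scipy, OpenCV 4.12 (cv2) and the standard library are available. Lean on these libraries where they do the work, as an engineer would, in place of code of your own. Each camera call takes 0.05 s, during which the arm holds its last target. There are 200 camera calls.

### The job

Lift the top steel tray off the nested stack without pulling the others up, and seat it flat on the sloped infeed bed, home against the two yellow stops, so that its low edge holds the red switch lever down. Let go, then stand the pale timber block upright in the tray, lengthwise, and let go of it; last, throw the red toggle fully over to the far side. Leave the other trays, and everything else on the bench, where they are.

Things in the scene. Friction and masses are not known exactly. Their poses are not given: they have to be found in the camera images.
- tray_top: TOP one of three identical bare-steel trays in a nested stack: 120 mm long (x), 66 wide (y), 40 tall, 0.20 to 0.33 kg; origin at the centre of its underside, z up. The lowest 17 mm is a narrower foot, 109 x 55 mm. Open on top; floor top at z 3 mm, where the inside is 103 x 49 mm (112 x 58 between the rim walls)
- tray_rim (a point): centre of the top tray's open mouth, level with its rim (z 40 mm of the tray). The rim's upright outer sides, z 20 to 40 mm, 66 mm apart, are the place to grip, across the width. In the stack the foot is sunk 17 mm into the next tray with 1.5 mm to spare all round: that tray's rim reaches up to z 17 mm of this one, and fingertips lower than that grip both
- tray_mid: second tray of the stack, same shape, 23 mm below the top one; must stay nested where it is (moved less than 20 mm)
- tray_bottom: lowest tray of the stack, on a 6 mm plywood board; must stay where it is (moved less than 20 mm). The stack stands left or right of the infeed, the block on the other side
- block: pale timber block, 76 mm long (x), 36 wide (y), 60 tall, 0.08 to 0.17 kg; origin at the centre of its underside, z up. It stands on a 6 mm plywood board. It is to stand on the tray's floor, its length along the tray; its top is then 23 mm above the tray's rim. There is no room for fingers inside the tray beside it
- bed: sloped aluminium bed (160 x 90 mm) of the green infeed. Origin: the point of its surface under the tray's centre when the tray is home. z is the bed's normal, x points UP the slope, y across. Slope 0.5 rad (29 degrees), low end to the robot. The tray lies with its length along x, either way round. The infeed housing, 113 mm high, rises 95 mm beyond the origin
- stops_mid (a point): midpoint between the two yellow stops at the bed's low end (bed x -60, z 16 mm). Their faces, 32 mm high, at bed x = -60 mm, meet the rim of the tray when it is home. Two dark guide rails along the bed, 10 mm high, inner faces at bed y +-31 mm, outer +-37, take the tray's foot between them
- switch (a joint): angle (rad) of the red presence-switch lever in the slot in the bed's middle, between the yellow stops: 0 = up and free; about 0.34 = pressed level with the bed by the tray's low edge. Soft spring, under 1 N at the edge: the weight of the tray, flat and home, holds it down; with the tray more than about 6 mm up-slope it stays too high
- switch_tip (a point): orange tip of the switch lever, which sticks out between the stops; at rest some 17 mm above the bed's surface and 71 mm down-slope of the bed's origin
- toggle (a joint): angle (rad) of the toggle: it leans towards the robot near 0 (starts 0 to 0.25), upright at 0.5, thrown over to the far side at 1.0 (its end). It stays where it is left; about 2 N at the ball moves it
- toggle_tip (a point): centre of the toggle's red ball, 26 mm diameter, on a 10 mm steel rod, 80 mm from the pivot. It swings in an upright plane along the infeed's level length, away from the robot
- toggle_pivot (a point): pivot of the toggle, 22 mm above the table, in the middle of a small grey block 70 x 50 x 25 mm high; it stands 150 mm to the right (-y) of the bed's origin and 30 mm further from the robot, along the infeed's own level axes. The x axis of this point is the level direction in which the toggle is thrown
- mushroom: small turned wooden mushroom, 48 mm across, 63 mm tall; origin under its foot; bystander, leave it alone
- walnut_offcut: small dark offcut 50 x 40 x 35 mm tall; NOT the block to load; bystander, leave it alone
- stub_a: dark bark-covered branch stub standing upright, 42 mm diameter, 75 mm tall; bystander, leave it alone
- stub_b: dark branch stub standing upright, 42 mm diameter, 55 mm tall; bystander, leave it alone
- log: dark log lying on its side, 72 mm diameter, 200 mm long along its y; bystander, leave it alone
- gouge_a: turning gouge lying on the far left of the table, wooden handle and steel blade, 270 mm long along its x, 27 mm thick; bystander, leave it alone
- gouge_b: a like gouge lying on the far right; bystander, leave it alone
There are look-alikes about, which are no part of the job. What is shaped like the block but green is not meant. What is shaped like the tray_top but blue is not meant.

How it is judged (in metres and radians):
On the way, in this order (a step that is already met when the one before it is completed fails the run):
1. the top tray is lifted clear of the stack, the others left nested (z of tray_top in the frame of tray_mid above 0.045 m and distance of each of tray_mid, tray_bottom from where it was at the start of the episode below 0.02 m), for 0.1 s.
2. the tray lies flat and home on the sloped bed, released, its edge holding the switch lever down (value of joint switch above 0.29 rad and x of tray_top in the frame of bed between -0.004 and 0.006 m and y of tray_top in the frame of bed between -0.006 and 0.006 m and z of tray_top in the frame of bed between -0.003 and 0.004 m and angle between the x axis of tray_top and the x axis of bed, either way round below 0.09 rad and contact force between the fingers and tray_top below 0.3 N), for 0.2 s.
3. the block stands in the tray, released, the switch still held down (value of joint switch above 0.29 rad and x of tray_top in the frame of bed between -0.004 and 0.006 m and y of tray_top in the frame of bed between -0.006 and 0.006 m and z of tray_top in the frame of bed between -0.003 and 0.004 m and angle between the x axis of tray_top and the x axis of bed, either way round below 0.09 rad and x of block in the frame of tray_top between -0.03 and 0.03 m and y of block in the frame of tray_top between -0.015 and 0.015 m and z of block in the frame of tray_top between -0.001 and 0.01 m and angle between the z axis of block and the z axis of tray_top, either way round below 0.12 rad and contact force between the fingers and block below 0.3 N), for 0.2 s.
4. the toggle is thrown to the far side (value of joint toggle above 0.85 rad), for 0.1 s.
At the end, for the whole second after the job is handed in: Tray on the bed within 6 mm of home along and across, 4 mm in height, 5 degrees; switch past 0.29 rad; block upright on the tray floor (7 degrees, 30 mm lengthwise, 15 mm across); toggle past 0.85 rad; the other trays within 20 mm of their start; all released and at rest (all of step 3 and distance of each of tray_mid, tray_bottom from where it was at the start of the episode below 0.02 m and contact force between the fingers and tray_top below 0.3 N and value of joint toggle above 0.85 rad and linear speed of each of tray_top, block below 0.02 m/s); the robot touches nothing.
It fails at once if the second or the lowest tray is dragged up or moved by more than 20 mm (distance of any of tray_mid, tray_bottom from where it was at the start of the episode above 0.02 m).
It fails at once if the toggle is thrown past its middle before the block is in the tray (value of joint toggle above 0.5 rad and distance between block and tray_top above 0.06 m).
It fails at once if a bystander is moved by more than 30 mm (distance of any of mushroom, walnut_offcut, stub_a, stub_b, log, gouge_a, gouge_b from where it was at the start of the episode above 0.03 m).
It also fails if it takes over 64 s, if anything falls off the work surface, if the arm or the gripper's body presses on something with over 40 N, if the wrist force passes 120 N, or if a joint passes its speed limit or range.

## Working session

There is one attempt and no reset: what is moved stays moved. The work goes in short steps, Python scripts to look and compute and a tool call to move; the robot and the scene stay as the last step left them, time stands still between calls to the robot, and variables do not carry over. Pictures are saved under pics/ and viewed, at most 10 in all, crops included, and the job is handed in when it is done.

Besides the shell and the picture viewer there is one more tool, called after ">>>" as a command line: name --argument value ..., lists and objects as JSON in quotes. step_arm: Moves the arm, as the interface text tells. Its arguments: {"type":"object","properties":{"plan":{"type":"array"}},"required":["plan"]}

```bash
mkdir -p pics
python3 - <<'E'
from cell import env
import cv2
s=env.state();print(s)
for n in ("top","side"):
    c=env.get_calibration(n);print(n,c)
    cv2.imwrite(f"pics/{n}0.png",env.read_camera(n))
print(env.get_calibration("wrist"))
E
```

```text
{'t': 0.0, 'joints': array([ 1.19538328e+00,  4.91544267e-01,  1.55948217e+00, -9.95823034e-06,
        1.09167159e+00, -1.05607543e-01]), 'qvel': array([ 0.00120584, -0.00078375, -0.00015919, -0.00018772, -0.00080131,
       -0.00092416]), 'tau': array([-3.22942287e-04, -6.12634921e+01, -2.58182323e+01,  6.92676567e-02,
        4.81942215e-02, -1.13545661e-04]), 'eef_pos': array([166.4816215 , 602.15654327, 214.05997761]), 'tcp_rot': array([-3.14049252e+00, -1.07735379e-04,  2.87179169e+00]), 'ft_force': array([ 0.23340483,  0.28589994, -0.50498857]), 'moment': array([ 0.01312324, -0.04025901,  0.0049547 ]), 'grip_force': 0.0, 'opening': 1.0060650591976537}
top {'K': array([[409.85085077,   0.        , 318.28703032],
       [  0.        , 409.85085077, 198.61604617],
       [  0.        ,   0.        ,   1.        ]]), 'extrinsics': array([[ 6.02316776e-04, -9.99603604e-01,  2.81473209e-02,
        -1.90820595e+01],
       [ 9.95822374e-01,  3.16968357e-03,  9.12565217e-02,
        -5.28305378e+02],
       [-9.13095661e-02,  2.79747666e-02,  9.95429543e-01,
        -1.38949291e+03],
[... 426 characters left out ...]
10304e+02],
       [-3.90000479e-01, -7.50842705e-01,  5.33043017e-01,
        -1.31205376e+03],
       [ 0.00000000e+00,  0.00000000e+00,  0.00000000e+00,
         1.00000000e+00]])}
{'K': array([[341.16926072,   0.        , 320.94105931],
       [  0.        , 341.16926072, 195.06033742],
       [  0.        ,   0.        ,   1.        ]]), 'extrinsics': array([[ 2.66244501e-01,  9.63903904e-01, -1.76913541e-03,
        -6.24684835e+02],
       [-9.30422157e-01,  2.56515931e-01, -2.61752146e-01,
         2.93732836e+01],
       [-2.51850104e-01,  7.13361123e-02,  9.65133506e-01,
        -3.91168153e+02],
       [ 0.00000000e+00,  0.00000000e+00,  0.00000000e+00,
         1.00000000e+00]])}
```

View pics/top0.png

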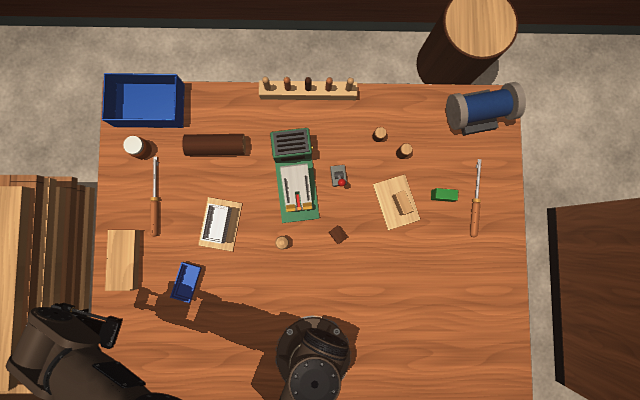

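View pics/side0.png

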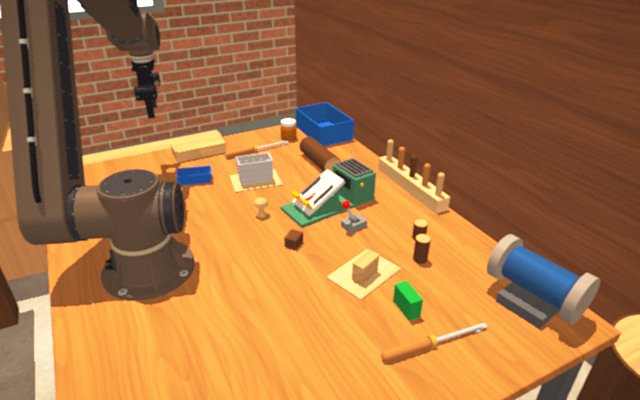

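The top view shows these candidates:
- **Tray:** the steel stack is on its board at (221,222). The blue look-alike is at (187,281).
- **Block:** the pale block is on its board at (403,203). The green one is at (446,195) and the walnut offcut at (338,234).
- **Infeed and toggle:** the infeed is at (297,185) and the toggle ball at (342,182).

The steel stack and the pale block match the descriptions, so I'll check them in one enlarged crop.

```bash
cat > h.py <<'E'
import numpy as np, cv2
from cell import env
def ray(c,px):
    K,E=c["K"],c["extrinsics"]; R,t=E[:3,:3],E[:3,3]
    d=np.array([(px[0]-K[0,2])/K[0,0],-(px[1]-K[1,2])/K[1,1],-1.])
    return -R.T@t, R.T@d
def atz(c,px,z):
    o,d=ray(c,px); return o+d*(z-o[2])/d[2]
def proj(c,P):
    p=(c["extrinsics"]@np.r_[P,1])[:3]; K=c["K"]
    return np.array([K[0,2]+K[0,0]*p[0]/-p[2],K[1,2]-K[1,1]*p[1]/-p[2]])
E
python3 - <<'E'
from h import *
im=cv2.imread("pics/top0.png")
a=cv2.resize(im[190:260,190:250],None,fx=5,fy=5,interpolation=cv2.INTER_CUBIC)   #300x350
b=cv2.resize(im[165:235,365:465],None,fx=5,fy=5,interpolation=cv2.INTER_CUBIC)   #500x350
cv2.imwrite("pics/crop1.png",np.hstack([a,b]))
c=env.get_calibration("top")
for n,p,z in [("stack",(221,222),90),("block",(403,202),66),("toggle",(342,182),95),("bed",(297,187),60),("mush",(283,242),60),("blue",(187,281),30),("walnut",(338,234),35)]: print(n,atz(c,p,z).round())
E
```

```text
stack [445. 300.  90.]
block [ 514. -302.   66.]
toggle [577. -94.  95.]
bed [564.  55.  60.]
mush [380. 100.  60.]
blue [250. 421.  30.]
walnut [407. -85.  35.]
```

View pics/crop1.png

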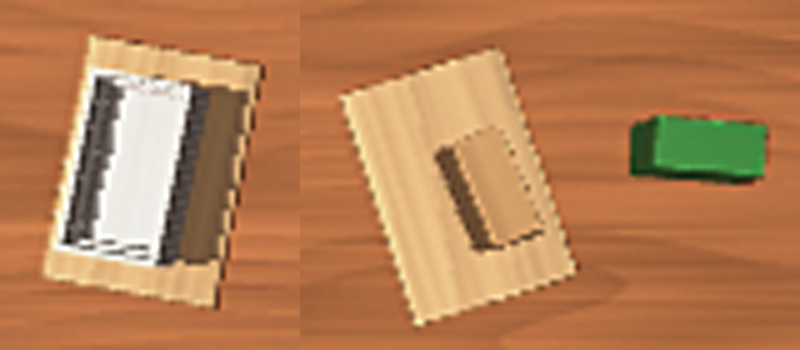

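The crop confirms the choice. The bare-steel nested stack has its mouth at crop (60-200,70-265) with its long axis at a yaw of about -0.2. The pale block on its board has its top at crop (455-545,125-250) with a yaw of about 0.43, and the green one is a decoy. Next I'll move above the stack to look from near.

>>> step_arm --plan '[[[-180, -110, 0, 0, 1], [-180, -110, 0, 0, 1], [-180, -110, 0, 0, 1], [-360, -220, 14, -4, 1], [-360, -220, 14, -4, 1], [-360, -220, 14, -4, 1], [-360, -220, 14, -4, 1], [-360, -220, 14, -4, 1]]]'

```text
t: 0.77
eef_pos: [395.1, 357.5, 204.7]
tcp_rot: [-3.142, -0.0, 2.942]
ft_force: [0.6, 0.8, -0.3]
opening: 1.0
grip_force: 0.0
```

>>> step_arm --plan '[[[-80, -50, 0, 0, 1], [-80, -50, 0, 0, 1], [-80, -50, 0, 0, 1], [-80, -50, 0, 0, 1]]]'

```text
t: 1.1
eef_pos: [464.5, 292.3, 204.4]
tcp_rot: [-3.141, -0.0, 2.938]
ft_force: [0.4, 0.3, -1.0]
opening: 1.003
grip_force: 0.0
```

Run:
```python
from h import *
import pickle
c=env.get_calibration("wrist"); s=env.state(); im=env.read_camera("wrist")
print(s["eef_pos"],s["tcp_rot"],c["extrinsics"].round(4).tolist())
pickle.dump(c,open("w1.pkl","wb")); cv2.imwrite("pics/w1.png",im)
```

```text
[464.54653536 292.25204583 204.42223453] [-3.14126762e+00 -1.86697224e-04  2.93778873e+00] [[0.2021, 0.9794, -0.0011, -380.2008], [-0.9453, 0.1948, -0.2616, 408.6096], [-0.256, 0.0539, 0.9652, -277.5907], [0.0, 0.0, 0.0, 1.0]]
```

View pics/w1.png

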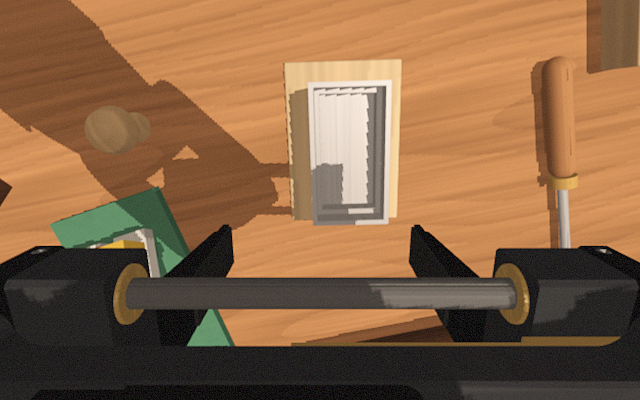

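The rim's outer corners are at about (308,84), (391,81), (388,223) and (315,224). I'll check their size against 120 x 66 mm at z = 92.

```bash
cat >> h.py <<'E'
def totool(s,P,pos=None):
    y=s["tcp_rot"][2]; d=np.asarray(P)-(s["eef_pos"] if pos is None else pos)
    return np.array([d[0]*np.cos(y)+d[1]*np.sin(y), d[0]*np.sin(y)-d[1]*np.cos(y), -d[2]])
E
python3 - <<'E'
from h import *
import pickle
c=pickle.load(open("w1.pkl","rb")); s=env.state()
P=np.array([atz(c,p,92) for p in [(308,84),(391,81),(388,223),(315,224)]])
print(P.round(1)); m=P.mean(0)
L=(P[2]+P[3]-P[0]-P[1])/2; W=(P[0]+P[3]-P[1]-P[2])/2
print(m,np.hypot(*L[:2]),np.hypot(*W[:2]),np.arctan2(L[1],L[0]),np.arctan2(-W[0],W[1]))
m[2]=72; print(totool(s,m))
I=cv2.imread("pics/w1.png")
cv2.imwrite("pics/w1c.png",cv2.resize(I[60:240,270:410],None,fx=3.3,fy=3.3,interpolation=cv2.INTER_CUBIC))
E
```

```text
[[376.1 300.3  92. ]
 [387.1 364.7  92. ]
 [503.7 344.4  92. ]
 [491.7 281.5  92. ]]
[439.62569229 322.72360613  92.        ] 117.7378830532387 64.67301814192892 -0.1665276190930102 2.9627948796108026
[ 28.9833949   23.93336701 132.42929234]
```

View pics/w1c.png

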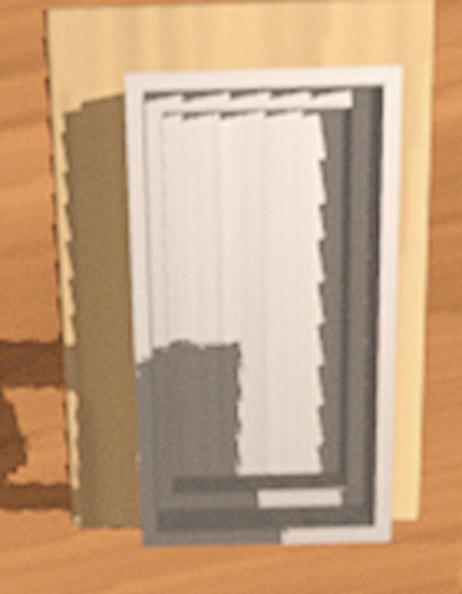

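Run:
```python
from h import *
import pickle
c=pickle.load(open("w1.pkl","rb")); s=env.state()
P=np.array([atz(c,p,92) for p in [(308.2,82.4),(392.1,80.3),(388.5,224),(313.3,225.2)]])
m=P.mean(0)
L=(P[2]+P[3]-P[0]-P[1])/2; W=(P[0]+P[3]-P[1]-P[2])/2
print(m,np.hypot(*L[:2]),np.hypot(*W[:2]),np.arctan2(L[1],L[0]),np.arctan2(W[0],-W[1]),s["tcp_rot"])
m[2]=72; print(totool(s,m))
```

```text
[439.7053827  322.70539654  92.        ] 119.58933395461163 65.99334647183397 -0.1755420398713842 -0.18298795644483262 [-3.14129461e+00 -7.26425720e-04  2.93895188e+00]
[ 28.90167027  23.93156825 132.42929234]
```

The size and height agree (119.6 x 66.0 mm). I'll go down to tray z of about 21 mm.

>>> step_arm --plan '[[[29, 24, 40, -1.3, 1], [29, 24, 80, -1.3, 1], [29, 24, 110, -1.3, 1], [29, 24, 131, -1.3, 1], [29, 24, 131, -1.3, 1], [29, 24, 131, -1.3, 1]]]'

```text
t: 1.65
eef_pos: [437.9, 324.4, 73.6]
tcp_rot: [-3.14, -0.002, 2.966]
ft_force: [0.3, 0.4, 0.9]
opening: 0.998
grip_force: 0.0
```

>>> step_arm --plan '[[[-2, -1, 0, 0, 1], [-2, -1, 0, 0, -1], [-2, -1, 0, 0, -1], [-2, -1, 0, 0, -1], [-2, -1, 0, 0, -1], [-2, -1, 0, 0, -1], [-2, -1, 0, 0, -1]]]'

```text
t: 2.23
eef_pos: [440.9, 322.2, 74.2]
tcp_rot: [3.141, 0.0, 2.964]
ft_force: [-1.2, -1.3, 5.3]
opening: 0.693
grip_force: 30.0
```

>>> step_arm --plan '[[[0, 0, -5, 0, -1], [0, 0, -10, 0, -1], [0, 0, -16, 0, -1], [0, 0, -24, 0, -1], [0, 0, -40, 0, -1], [0, 0, -60, 0, -1], [0, 0, -90, 0, -1], [0, 0, -125, 0, -1]]]'

```text
t: 2.9
eef_pos: [440.1, 321.9, 199.6]
tcp_rot: [-3.14, -0.002, 2.964]
ft_force: [0.5, 0.4, -2.9]
opening: 0.693
grip_force: 30.0
```

Run:
```python
from h import *
import pickle
c=env.get_calibration("top"); s=env.state(); T=env.read_camera("top"); W=env.read_camera("wrist")
pickle.dump((c,env.get_calibration("wrist")),open("w2.pkl","wb"))
cv2.imwrite("pics/t2.png",T);cv2.imwrite("pics/w2.png",W)
a=cv2.resize(T[120:230,265:355],None,fx=5,fy=5,interpolation=cv2.INTER_CUBIC) #450x550
b=cv2.resize(W,None,fx=.54,fy=.54); b=np.vstack([b,cv2.resize(T[190:260,190:260],None,fx=4.8,fy=4.8)]) 
b=cv2.copyMakeBorder(b,0,max(0,552-b.shape[0]),0,0,0)[:552]
a=cv2.copyMakeBorder(a,0,2,0,0,0)
cv2.imwrite("pics/c2.png",np.hstack([a,b])); print(a.shape,b.shape,s["eef_pos"],s["tcp_rot"])
```

```text
Traceback (most recent call last):
ValueError: all the input array dimensions except for the concatenation axis must match exactly, but along dimension 1, the array at index 0 has size 346 and the array at index 1 has size 336
```

>>> step_arm --plan '[[[-60, -50, -60, -15, -1], [-265, -234, -180, -15, -1], [-265, -234, -180, -15, -1], [-265, -234, -180, -15, -1], [-265, -234, -180, -15, -1], [-265, -234, -180, -15, -1], [-265, -234, -180, -15, -1], [-265, -234, -180, -15, -1]]]'

```text
t: 3.67
eef_pos: [624.0, 90.4, 350.5]
tcp_rot: [3.141, -0.001, -3.057]
ft_force: [-0.1, 1.6, -2.8]
opening: 0.693
grip_force: 30.0
```

>>> step_arm --plan '[[[-20, -80, -37, 0, -1], [-20, -80, -37, 0, -1], [-20, -80, -37, 0, -1], [-20, -80, -37, 0, -1]]]'

```text
t: 4.0
eef_pos: [650.8, 11.5, 387.0]
tcp_rot: [-3.141, 0.0, -3.06]
ft_force: [-0.1, 0.0, -2.9]
opening: 0.689
grip_force: 30.0
```

Run:
```python
from h import *
import pickle
c=env.get_calibration("wrist"); s=env.state(); W=env.read_camera("wrist"); S=env.read_camera("side")
print(s["eef_pos"],s["tcp_rot"])
pickle.dump(c,open("w3.pkl","wb"))
cv2.imwrite("pics/w3.png",W);cv2.imwrite("pics/s3.png",S)
a=cv2.resize(W[:240],(800,300))
a=cv2.resize(W[0:200,140:500],(800,444),interpolation=cv2.INTER_CUBIC)
b=cv2.resize(S[140:260,270:410],None,fx=2,fy=2); 
cv2.imwrite("pics/c3.png",a)
```

```text
[650.79375172  11.54090223 387.03903411] [-3.14138517e+00  3.93744533e-04 -3.06038931e+00]
```

View pics/c3.png

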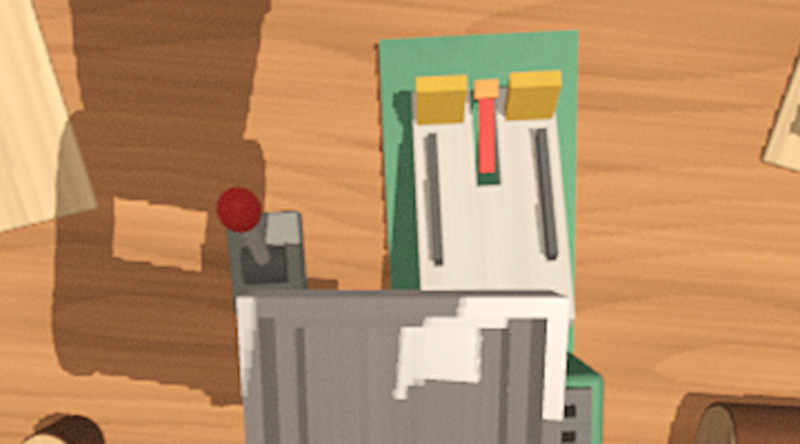

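The crop shows the bed clearly:
- **Stops:** the yellow face bases run along crop (416-466,122) and (508-557,117).
- **Switch tip:** it is at (487,89).
- **Rails:** they run from (432,134) to (437,265) and from (538,130) to (551,259).
- **Toggle:** the ball is at (239,210).

I'll fit the bed pose to these.

```bash
cat > fit.py <<'E'
from h import *
import pickle
from scipy.optimize import least_squares
c=pickle.load(open("w3.pkl","rb"))
def pose(p):
    cy,sy=np.cos(p[3]),np.sin(p[3]); cs,ss=np.cos(.5),np.sin(.5)
    R=np.array([[cy,-sy,0],[sy,cy,0],[0,0,1]])@np.array([[cs,0,-ss],[0,1,0],[ss,0,cs]])
    return R,np.array(p[:3])
F=lambda u,v:np.array([140+u*.45,v*.45045])
def obs(p):
    a,b,r0,r1,e0,e1,e2,e3=p[4:12]
    return [((-60,-b,0),(416,123)),((-60,-a,0),(466,122)),((-60,a,0),(508,118)),((-60,b,0),(557,116)),
     ((-71,0,17),(487,89)),((r0,-31,10),(437,134)),((r1,-31,10),(441,265)),((r0,37,10),(546,130)),((r1,37,10),(557,258)),
     ((e0,-45,0),(414,125)),((e1,-45,0),(422,289)),((e2,45,0),(560,105)),((e3,45,0),(575,318))]
def res(p):
    R,o=pose(p)
    return np.concatenate([proj(c,R@np.array(q)+o)-F(*uv) for q,uv in obs(p)])
r=least_squares(res,[560,45,70,.08,10,35,-50,20,-60,30,-60,30],loss="soft_l1")
if __name__=="__main__":
    print(r.x.round(3)); print(res(r.x).reshape(-1,2).round(1).tolist())
    J=r.jac; print("sd",np.sqrt(np.diag(np.linalg.pinv(J.T@J)))[:4]*.6)
    o=r.x[:3];y=r.x[3]; piv=np.array([o[0]+30*np.cos(y)+150*np.sin(y),o[1]+30*np.sin(y)-150*np.cos(y),22]); print("pivot",piv)
    u=proj(c,piv+[0,0,3]);print("pivot crop px",(u[0]-140)/.45,u[1]/.45)
    b=F(239,210)
    for th in(0,.1,.2,.3):
        a=th-.5; q=piv+80*np.array([np.sin(a)*np.cos(y),np.sin(a)*np.sin(y),np.cos(a)]); print(th,q.round(),(proj(c,q)-b).round(1))
    # check in the other cameras: switch tip, stops
    R,_=pose(r.x)
    for n in("top","side"):
        k=env.get_calibration(n); print(n,[proj(k,R@np.array(q)+o).round(1).tolist() for q in[(-71,0,17),(-60,-r.x[5],32),(-60,r.x[5],32)]])
E
python3 fit.py
python3 - <<'E'
import cv2,numpy as np
T=cv2.imread("pics/top0.png");S=cv2.imread("pics/side0.png")
a=cv2.resize(T[125:225,265:355],(450,500),interpolation=cv2.INTER_CUBIC)
b=cv2.resize(S[170:240,280:330],(350,490),interpolation=cv2.INTER_CUBIC);b=cv2.copyMakeBorder(b,0,10,0,0,0)
cv2.imwrite("pics/c4.png",np.hstack([a,b]))
E
```

```text
[ 5.59737e+02  5.91090e+01  7.13290e+01  1.16000e-01  1.33090e+01
  4.45690e+01 -4.45000e+01  4.20930e+01 -5.85180e+01  5.34050e+01
 -6.90980e+01  7.52140e+01]
[[-0.4, -0.0], [-0.6, -0.4], [-0.6, 0.7], [-0.3, 0.8], [0.1, -0.9], [0.5, -0.0], [1.4, -0.8], [1.3, -0.1], [1.3, 0.6], [0.3, -0.0], [-0.5, 0.0], [-1.9, 0.1], [-0.2, 0.0]]
sd [8.64946629e-01 5.55839947e-01 5.15413210e+00 5.11721834e-03]
pivot [606.83425109 -86.43116224  22.        ]
pivot crop px 264.4816976191186 261.39486464382986
0 [569. -91.  92.] [-0.  -4.9]
0.1 [576. -90.  96.] [-0.1  0.8]
0.2 [583. -89.  98.] [0.  6.8]
0.3 [591. -88. 100.] [ 0.2 13. ]
top [[298.0, 209.2], [311.1, 206.6], [284.5, 209.6]]
side [[298.8, 200.1], [307.0, 201.2], [291.9, 189.0]]
```

View pics/c4.png

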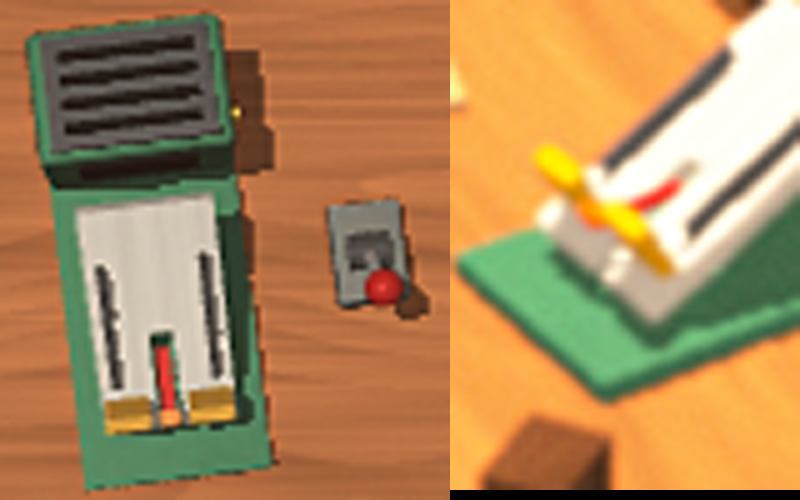

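The bed pose fitted from the wrist view disagrees with the top and side views by about 3 mm, possibly because the arm had not settled. I'll let it settle and check whether the view moved.

>>> step_arm --plan '[[[0, 0, 0, 0, -1], [0, 0, 0, 0, -1]]]'

```text
t: 4.27
eef_pos: [649.7, 15.4, 386.5]
tcp_rot: [3.141, -0.001, -3.055]
ft_force: [-0.5, 0.3, -2.9]
opening: 0.694
grip_force: 30.0
```

Run:
```python
from h import *
import pickle
c0=pickle.load(open("w3.pkl","rb")); c=env.get_calibration("wrist"); s=env.state(); W=env.read_camera("wrist"); c2=env.get_calibration("wrist")
pickle.dump(c,open("w4.pkl","wb")); cv2.imwrite("pics/w4.png",W)
pos=lambda c:(-c["extrinsics"][:3,:3].T@c["extrinsics"][:3,3]).round(2)
print(s["eef_pos"],s["tcp_rot"],pos(c0),pos(c),pos(c2))
a=cv2.imread("pics/w3.png",0)[:125,200:480].astype(np.float32);b=cv2.cvtColor(W,cv2.COLOR_BGR2GRAY)[:125,200:480].astype(np.float32)
print(cv2.phaseCorrelate(a,b))
for q in [(560,59,71),(515,54,60)]: print(proj(c0,np.array(q)),proj(c,np.array(q)))
k=env.get_calibration("top");print(pos(k),pos(env.get_calibration("side")))
# red ball & orange tip centroids in each original picture
for n in("top0","side0","w4"):
    I=cv2.imread(f"pics/{n}.png");h=cv2.cvtColor(I,cv2.COLOR_BGR2HSV)
    m=(((h[...,0]<3)|(h[...,0]>177))&(h[...,1]>200)&(h[...,2]>90)).astype(np.uint8)
    N,_,st,ce=cv2.connectedComponentsWithStats(m)
    print(n,[(ce[i].round(1).tolist(),int(st[i,4]),st[i,:4].tolist()) for i in range(1,N) if st[i,4]>8])
```

```text
[649.68414488  15.44474308 386.45898559] [ 3.14112454e+00 -1.05790724e-03 -3.05547789e+00] [576.87   6.09 557.01] [576.07   9.56 556.5 ] [576.11   9.48 556.66]
((-3.006710105143469, 1.6088131966126795), 0.7592212233013577)
[360.84087921  92.93091112] [358.07393902  94.06811136]
[359.98374763  58.45830664] [357.36396571  59.60944547]
[ 399.24   21.47 1431.89] [  -50.4  -1108.64   862.94]
top0 [([341.2, 182.2], 33, [338, 179, 7, 7])]
side0 [([345.4, 205.5], 17, [342, 204, 7, 4])]
w4 [([243.4, 88.8], 50, [236, 86, 16, 7]), ([244.2, 97.8], 96, [235, 92, 19, 13])]
```

```bash
cat > fit2.py <<'E'
from fit import *
ct,cs_=env.get_calibration("top"),env.get_calibration("side")
T=lambda u,v:np.array([265+u/5,125+v/5]); S=lambda u,v:np.array([280+(u-450)/7,170+v/7])
def res2(p,out=False):
    R,o=pose(p); th=p[12]-.5; y=p[3]; B=lambda *q:R@np.array(q)+o
    piv=np.array([o[0]+30*np.cos(y)+150*np.sin(y),o[1]+30*np.sin(y)-150*np.cos(y),22])
    ball=piv+80*np.array([np.sin(th)*np.cos(y),np.sin(th)*np.sin(y),np.cos(th)])
    r0,r1=p[6],p[7]
    w=np.r_[res(p),proj(c,ball)-F(239,210)]
    t=np.r_[proj(ct,B(-71,0,17))-T(170,416),proj(ct,ball)-[341.2,182.2],proj(ct,B(r1,34,10))-T(100,265),proj(ct,B(r0,34,10))-T(117,388),proj(ct,B(r1,-34,10))-T(203,252),proj(ct,B(r0,-34,10))-T(218,375)]
    s=np.r_[proj(cs_,B(-71,0,17))-S(593,212),proj(cs_,ball)-[345.4,205.5]]
    if out: return [q.reshape(-1,2).round(1).tolist() for q in(w,t,s)]+[piv.round(1),ball.round(1)]
    return np.r_[w,t,s]/1.0
f=least_squares(res2,np.r_[r.x,.1],loss="soft_l1",f_scale=1)
if __name__=="__main__":
    print(f.x.round(3))
    for q in res2(f.x,True): print(q)
    J=f.jac; print("sd",np.sqrt(np.diag(np.linalg.pinv(J.T@J)))[:4])
E
python3 fit2.py
```

```text
[ 5.60245e+02  5.86850e+01  7.32030e+01  1.17000e-01  1.32770e+01
  4.44160e+01 -4.49590e+01  4.17130e+01 -5.88640e+01  5.26820e+01
 -6.92780e+01  7.45450e+01  7.90000e-02]
[[-0.6, 0.2], [-0.9, -0.2], [-0.8, 0.9], [-0.6, 0.9], [-0.2, -0.7], [0.1, -0.1], [1.1, -0.6], [1.1, -0.2], [1.2, 0.7], [-0.1, 0.0], [-0.8, 0.0], [-2.0, 0.1], [-0.2, 0.0], [-0.4, 0.1]]
[[-0.8, 0.8], [-0.3, 0.4], [-1.0, 0.2], [-1.2, -0.3], [-0.9, 0.5], [-1.3, -0.0]]
[[-1.5, -0.6], [-0.8, -2.0]]
[607.5 -86.8  22. ]
[575.  -90.6  95. ]
sd [0.87387723 0.56606519 3.77345695 0.00817024]
```

The combined fit gives a bed origin of about (560.5, 58, 73) with a yaw of about 0.11, and the toggle at about 0.08. That agrees with the heights and offsets stated. I'll hover over the bed.

>>> step_arm --plan '[[[35, 20, 10, -1.4, -1], [70, 40, 40, -1.4, -1], [87, 50, 75, -1.4, -1], [87, 50, 110, -1.4, -1], [87, 50, 150, -1.4, -1], [87, 50, 190, -1.4, -1], [87, 50, 222, -1.4, -1], [87, 50, 222, -1.4, -1]]]'

```text
t: 4.98
eef_pos: [556.3, 57.3, 159.7]
tcp_rot: [3.14, -0.009, -3.032]
ft_force: [-0.8, 0.1, -3.9]
opening: 0.691
grip_force: 30.0
```

>>> step_arm --plan '[[[0, 0, 0, 0, -1], [0, 0, 0, 0, -1], [0, 0, 0, 0, -1]]]'

```text
t: 5.23
eef_pos: [560.4, 56.7, 167.4]
tcp_rot: [-3.141, 0.004, -3.032]
ft_force: [0.4, 0.2, -2.4]
opening: 0.691
grip_force: 30.0
```

Run:
```python
from h import *
s=env.state();print(s["eef_pos"],s["tcp_rot"],s["ft_force"])
W=env.read_camera("wrist");T=env.read_camera("top");S=env.read_camera("side")
for n,i in(("w5",W),("t5",T),("s5",S)): cv2.imwrite(f"pics/{n}.png",i)
a=cv2.resize(W,(480,300));b=cv2.resize(T[150:220,270:334],(320,350),interpolation=cv2.INTER_CUBIC)
d=cv2.resize(S[120:240,250:390],(480,300)) if False else cv2.resize(S[120:240,260:390],(480,300))
o=np.zeros((600,800,3),np.uint8);o[:300,:480]=a;o[:350,480:]=b;o[300:,:480]=d
cv2.imwrite("pics/c5.png",o)
```

```text
[560.35365844  56.74682702 167.37686729] [-3.14122983  0.00369252 -3.03230337] [ 0.4212566   0.22085263 -2.35836194]
```

View pics/c5.png

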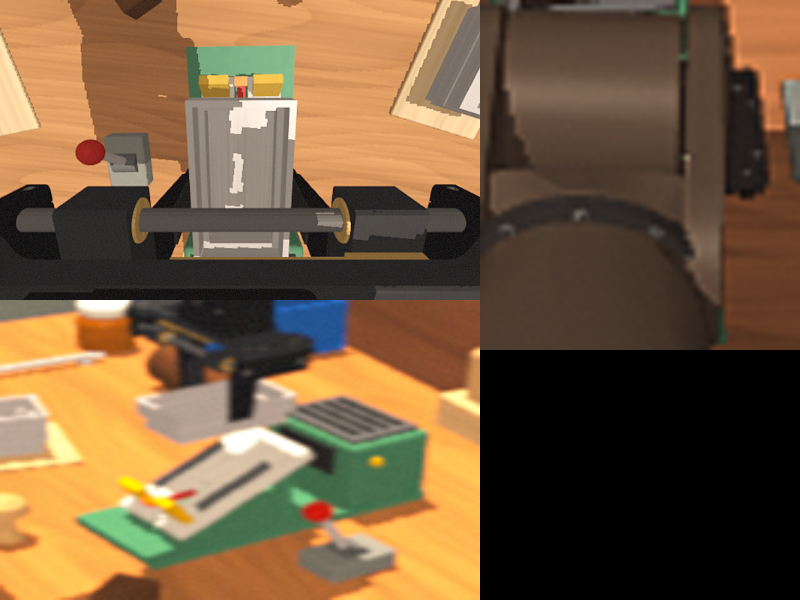

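The view shows the tray hanging level. In the wrist view its rim (187-296) and the stops (199-283) share a centre at about column 241, so the lateral alignment is good. I'll lower it to contact.

>>> step_arm --plan '[[[0, 0, 15, 0, -1], [0, 0, 28, 0, -1], [0, 0, 34, 0, -1], [0, 0, 36, 0, -1], [0, 0, 38, 0, -1], [0, 0, 38, 0, -1]]]'

```text
t: 5.88
eef_pos: [559.5, 56.5, 127.4]
tcp_rot: [3.142, 0.001, -3.033]
ft_force: [0.9, -0.5, -3.1]
opening: 0.69
grip_force: 30.0
```

>>> step_arm --plan '[[[0, 0, 2, 0, -1], [0, 0, 4, 0, -1], [0, 0, 4, 0, -1]]]'

```text
t: 6.13
eef_pos: [559.3, 56.5, 123.0]
tcp_rot: [3.142, 0.0, -3.033]
ft_force: [-0.1, -0.5, -3.4]
opening: 0.692
grip_force: 30.0
```

>>> step_arm --plan '[[[0, 0, 2, 0, -1], [0, 0, 4, 0, -1], [0, 0, 4, 0, -1]]]'

```text
t: 6.38
eef_pos: [559.1, 56.5, 119.2]
tcp_rot: [3.142, -0.0, -3.033]
ft_force: [-2.5, -0.6, 2.9]
opening: 0.697
grip_force: 30.0
```

>>> step_arm --plan '[[[1.5, 0, 3, 0, -1], [2.7, 0, 5.6, 0, -1], [4, 0, 8.5, 0, -1], [4.9, 0, 11.4, 0, -1], [5.7, 0, 14.4, 0, -1], [6.4, 0, 17.4, 0, -1], [6.4, 0, 17.4, 0, -1]]]'

```text
t: 6.97
eef_pos: [552.7, 55.8, 101.1]
tcp_rot: [3.141, -0.001, -3.033]
ft_force: [-2.6, -1.3, 2.4]
opening: 0.695
grip_force: 30.0
```

>>> step_arm --plan '[[[0.5, 0, 3, 0, -1], [1, 0, 6, 0, -1], [1.2, 0, 9, 0, -1], [1.3, 0, 11, 0, -1], [1.3, 0, 11, 0, -1]]]'

```text
t: 7.38
eef_pos: [551.5, 55.7, 90.2]
tcp_rot: [3.141, -0.001, -3.033]
ft_force: [-2.2, -2.0, 0.5]
opening: 0.695
grip_force: 30.0
```

Run:
```python
from h import *
S=env.read_camera("side");W=env.read_camera("wrist"); cv2.imwrite("pics/s6.png",S);cv2.imwrite("pics/w6.png",W)
print(env.state()["eef_pos"],env.state()["ft_force"])
a=cv2.resize(S[150:240,260:390],(800,554),interpolation=cv2.INTER_CUBIC); cv2.imwrite("pics/c6.png",a)
```

```text
[551.53536849  55.67539083  90.27784292] [-2.07959826 -1.58630492 -1.68899982]
```

View pics/c6.png

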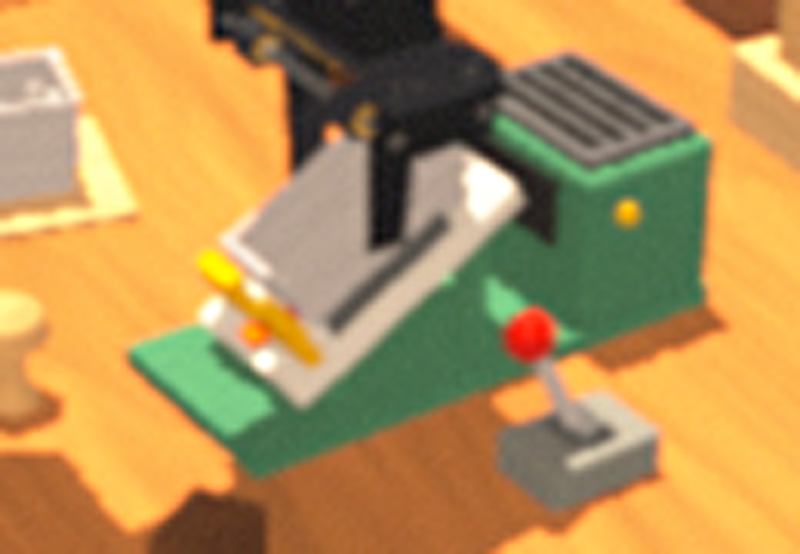

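The tray lies almost flat between the rails, just up-slope of the stops. I'll slide it down to the stops.

>>> step_arm --plan '[[[1, 0, 1.5, 0, -1], [2, 0, 2.2, 0, -1], [3, 0, 2.8, 0, -1], [4, 0, 3.4, 0, -1], [4, 0, 3.4, 0, -1]]]'

```text
t: 7.9
eef_pos: [549.6, 55.4, 88.8]
tcp_rot: [-3.141, 0.005, -3.033]
ft_force: [1.0, -0.6, 13.9]
opening: 0.691
grip_force: 30.0
```

>>> step_arm --plan '[[[3, 0, 1, 0, -1], [3, 0, 1, 0, 1], [3, 0, 1, 0, 1], [3, 0, 1, 0, 1], [3, 0, 1, 0, 1], [3, 0, 1, 0, 1]]]'

```text
t: 8.4
eef_pos: [544.6, 54.9, 86.0]
tcp_rot: [3.141, -0.001, -3.033]
ft_force: [0.6, -0.0, 0.7]
opening: 0.975
grip_force: 0.0
```

Run:
```python
from h import *
import pickle
S=env.read_camera("side");c=env.get_calibration("wrist");s=env.state();W=env.read_camera("wrist"); cv2.imwrite("pics/s7.png",S);cv2.imwrite("pics/w7.png",W)
pickle.dump(c,open("w7.pkl","wb"))
print(s["eef_pos"],s["ft_force"],s["opening"])
a=cv2.resize(W[0:230,200:450],(500,460),interpolation=cv2.INTER_CUBIC);b=cv2.resize(S[175:225,280:316],(300,417),interpolation=cv2.INTER_CUBIC)
o=np.zeros((460,800,3),np.uint8);o[:,:500]=a;o[:417,500:]=b; cv2.imwrite("pics/c7.png",o)
```

```text
[544.58801475  54.9040209   86.0315825 ] [ 0.39139273 -0.20068941  0.31636636] 0.9865252061365162
```

View pics/c7.png

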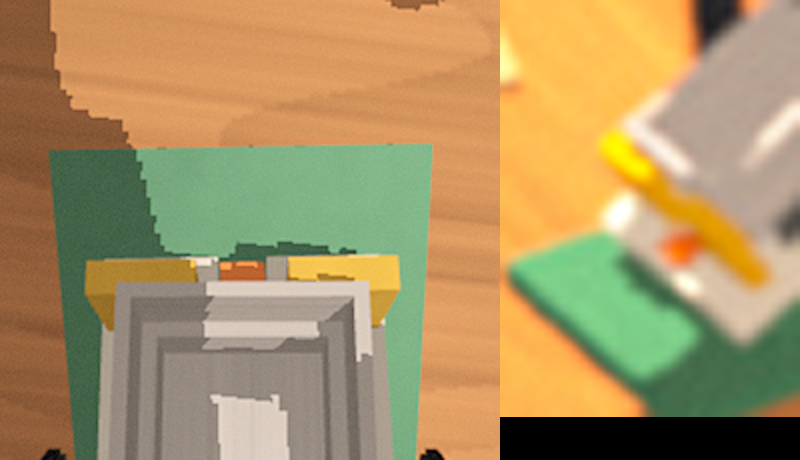

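The tray is released and flat, with its low rim edge at crop y = 282 right over the stop faces. The stop top and face edge is at about y = 291, and the orange tip is down. I'll check this by projection.

Run:
```python
from fit import pose
from h import *
import pickle
c=pickle.load(open("w7.pkl","rb")); R,o=pose([560.5,57.5,70.5,.112])
cr=lambda q:((proj(c,R@np.array(q,float)+o)-[200,0])*2).round(1)
for d in(0,3,6): print("rim",d,cr((-60+d,-33,40)),cr((-60+d,33,40)))
print("stop edge",cr((-60,-44.5,32)),cr((-60,44.5,32)),"base",cr((-60,-44.5,0)))
print("tip pressed ~",cr((-73,0,0)),cr((-73,0,2)))
```

```text
rim 0 [115.9 278.3] [369.2 277.6]
rim 3 [115.4 289.1] [369.8 288.4]
rim 6 [114.9 300. ] [370.3 299.3]
stop edge [ 78.9 290. ] [406.3 289.1] base [102.5 327.9]
tip pressed ~ [242.5 289.1] [242.5 286.8]
```

The tray is home to within about 1 mm, and the bed pose checks out. Next I'll retract and go to look at the block.

>>> step_arm --plan '[[[0, 0, -15, 0, 1], [0, 0, -40, 0, 1], [0, 0, -80, 0, 1], [0, 0, -120, 0, 1], [0, 0, -135, 0, 1], [15, -60, -135, -7, 1], [25, -100, -135, -14, 1], [30, -140, -135, -18, 1]]]'

```text
t: 9.17
eef_pos: [531.2, -62.4, 221.7]
tcp_rot: [-3.141, 0.001, -2.711]
ft_force: [1.2, -0.0, 0.1]
opening: 1.005
grip_force: 0.0
```

Run:
```python
from h import *
s=env.state(); print(s["eef_pos"],s["tcp_rot"],s["joints"].round(2)); y=-2.715
P=np.array([546,-287,215.]); print(totool(s,P),np.degrees(s["tcp_rot"][2]-y))
```

```text
[531.1949533  -62.38230082 221.71781961] [-3.14130883e+00  6.40818465e-04 -2.71055132e+00] [-0.24  0.36  1.77  0.    1.01 -2.24]
[  80.39827152 -210.25797994    6.71781961] 0.25489035793405873
```

>>> step_arm --plan '[[[80, -210, 0, 0, 1], [80, -210, 0, 0, 1], [80, -210, 0, 0, 1], [80, -210, 0, 0, 1], [80, -210, 0, 0, 1], [80, -210, 0, 0, 1], [80, -210, 0, 0, 1], [80, -210, 0, 0, 1]]]'

```text
t: 9.83
eef_pos: [544.7, -286.4, 220.7]
tcp_rot: [3.14, -0.0, -2.72]
ft_force: [0.2, 0.9, -0.0]
opening: 0.999
grip_force: 0.0
```

```bash
cat > blk.py <<'E'
from h import *
import pickle
from scipy.optimize import differential_evolution
c=env.get_calibration("wrist");s=env.state();W=env.read_camera("wrist"); cv2.imwrite("pics/w8.png",W)
print(s["eef_pos"],s["tcp_rot"],s["joints"].round(2))
g=cv2.GaussianBlur(W,(3,3),0).astype(np.float32)
G=sum(np.hypot(cv2.Sobel(g[...,k],-1,1,0),cv2.Sobel(g[...,k],-1,0,1)) for k in range(3)); G=np.minimum(G,150)
def corners(p,z=66):
    cy,sy=np.cos(p[2]),np.sin(p[2])
    return np.array([[p[0]+a*cy-b*sy,p[1]+a*sy+b*cy,z] for a,b in((38,18),(38,-18),(-38,-18),(-38,18))])
def edges(p):
    C=corners(p); return [np.array([proj(c,C[i]+(C[(i+1)%4]-C[i])*t) for t in np.linspace(.05,.95,30)]) for i in range(4)]
def val(p):
    E=np.concatenate(edges(p)).astype(np.float32)
    return -cv2.remap(G,E[:,0].copy(),E[:,1].copy(),cv2.INTER_LINEAR).mean()
best=[]
for sd in(0,1):
    r=differential_evolution(val,[(480,550),(-335,-270),(.2,.65)],seed=sd,maxiter=150,popsize=20)
    print(r.x.round(3),r.fun,[float(cv2.remap(G,e[:,0].astype(np.float32),e[:,1].astype(np.float32),1).mean().round()) for e in edges(r.x)])
print(np.array([proj(c,q) for q in corners(r.x)]).round())
m=r.x; P=np.array([m[0],m[1],66]); print(totool(s,P),np.degrees(s["tcp_rot"][2]+np.pi-m[2]))
u=proj(c,P); 
for dx,dy in((0,0),(10,0),(-10,0),(0,30),(0,-30),(-40,0),(40,0),(0,60),(0,-60)): print((dx,dy),W[int(u[1]+dy)%400,int(u[0]+dx)])
E
python3 blk.py
```

```text
[ 544.70094328 -286.39325052  220.69595376] [ 3.14048342e+00 -3.06510195e-04 -2.72005645e+00] [-0.59  0.47  1.58  0.    1.1  -2.58]
[ 5.11856e+02 -3.04369e+02  4.05000e-01] -135.19900512695312 [150.0, 107.0, 133.0, 150.0]
[ 5.11908e+02 -3.04325e+02  4.03000e-01] -135.0548553466797 [150.0, 107.0, 133.0, 150.0]
[[335. 182.]
 [298. 182.]
 [298. 101.]
 [337. 101.]]
[ 37.25912225  -2.94449693 154.69595376] 1.0589462493020885
(0, 0) [ 77 119 151]
(10, 0) [ 71 106 141]
(-10, 0) [ 79 116 151]
(0, 30) [ 81 117 151]
(0, -30) [ 78 116 151]
(-40, 0) [ 79 114 143]
(40, 0) [154 207 244]
(0, 60) [153 204 240]
(0, -60) [ 91 127 160]
```

The edge fit is strong on all four sides. The block is at (511.9, -304.3) with yaw 0.404, consistent with the top view. I'll descend.

>>> step_arm --plan '[[[37, -3, 30, 1, 1], [37, -3, 70, 1, 1], [37, -3, 105, 1, 1], [37, -3, 140, 1, 1], [37, -3, 160, 1, 1], [37, -3, 167, 1, 1], [37, -3, 167, 1, 1], [37, -3, 167, 1, 1]]]'

```text
t: 10.55
eef_pos: [513.3, -303.5, 55.3]
tcp_rot: [-3.141, 0.001, -2.735]
ft_force: [0.1, 0.4, 0.1]
opening: 1.002
grip_force: 0.0
```

>>> step_arm --plan '[[[1.5, 0, 5, 0, 1], [1.5, 0, 5, 0, -1], [1.5, 0, 5, 0, -1], [1.5, 0, 5, 0, -1], [1.5, 0, 5, 0, -1], [1.5, 0, 5, 0, -1], [1.5, 0, 5, 0, -1], [1.5, 0, 5, 0, -1]]]'

```text
t: 11.22
eef_pos: [511.2, -304.8, 49.3]
tcp_rot: [-3.142, 0.0, -2.736]
ft_force: [0.8, 0.2, 0.2]
opening: 0.565
grip_force: 0.0
```

>>> step_arm --plan '[[[0, 0, -5, 0, -1], [0, 0, -15, 0, -1], [0, 0, -35, 0, -1], [0, 0, -65, 0, -1], [0, 0, -100, 0, -1], [0, 0, -135, 0, -1], [0, 0, -150, 0, -1], [0, 0, -150, 0, -1]]]'

```text
t: 11.88
eef_pos: [512.3, -305.6, 204.2]
tcp_rot: [-3.135, 0.004, -2.736]
ft_force: [0.4, -0.3, 0.3]
opening: 0.025
grip_force: 0.0
```

I lifted before the fingers had closed. I'll reopen, look again and repeat.

>>> step_arm --plan '[[[-38, 3, -16, -1, 1], [-38, 3, -16, -1, 1], [-38, 3, -16, -1, 1], [-38, 3, -16, -1, 1], [-38, 3, -16, -1, 1], [-38, 3, -16, -1, 1], [-38, 3, -16, -1, 1], [-38, 3, -16, -1, 1]]]'

```text
t: 12.55
eef_pos: [544.6, -287.3, 215.0]
tcp_rot: [3.141, -0.0, -2.719]
ft_force: [-0.1, 0.1, 0.5]
opening: 0.528
grip_force: 0.0
```

```bash
python3 blk.py | head -9
```

```text
[ 544.57087425 -287.27785001  214.98152753] [ 3.14114526e+00 -1.91540314e-04 -2.71905749e+00] [-0.59  0.48  1.58  0.    1.08 -2.59]
[ 5.11820e+02 -3.04597e+02  3.88000e-01] -133.83018493652344 [150.0, 100.0, 135.0, 150.0]
[ 5.11770e+02 -3.04581e+02  3.90000e-01] -133.68374633789062 [150.0, 100.0, 135.0, 150.0]
[[335. 184.]
 [298. 183.]
 [299. 101.]
 [339. 102.]]
[ 37.0114379   -2.33124242 148.98152753] 1.8638559714827088
(0, 0) [ 85 126 161]
```

>>> step_arm --plan '[[[38, -2.5, 0, 1.4, 1], [38, -2.5, 30, 1.4, 1], [38, -2.5, 65, 1.4, 1], [38, -2.5, 85, 1.4, 1], [38, -2.5, 120, 1.4, 1], [38, -2.5, 150, 1.4, 1], [38, -2.5, 164, 1.4, 1], [38, -2.5, 164, 1.4, 1]]]'

```text
t: 13.27
eef_pos: [509.9, -304.1, 48.0]
tcp_rot: [3.137, -0.003, -2.743]
ft_force: [-1.2, 0.0, 0.4]
opening: 0.994
grip_force: 0.0
```

>>> step_arm --plan '[[[0, 0, 0, 0, -1], [0, 0, 0, 0, -1], [0, 0, 0, 0, -1], [0, 0, 0, 0, -1], [0, 0, 0, 0, -1], [0, 0, 0, 0, -1], [0, 0, 0, 0, -1], [0, 0, 0, 0, -1]]]'

```text
t: 13.93
eef_pos: [511.3, -304.9, 51.4]
tcp_rot: [-3.141, 0.0, -2.743]
ft_force: [1.0, 0.3, -0.4]
opening: 0.498
grip_force: 0.0
```

>>> step_arm --plan '[[[0, 0, 0, 0, -1], [0, 0, 0, 0, -1], [0, 0, 0, 0, -1], [0, 0, 0, 0, -1]]]'

```text
t: 14.27
eef_pos: [511.3, -304.9, 51.2]
tcp_rot: [3.142, 0.0, -2.743]
ft_force: [-0.3, 0.2, 1.0]
opening: 0.381
grip_force: 30.0
```

>>> step_arm --plan '[[[0, 0, -5, 0, -1], [0, 0, -20, 0, -1], [0, 0, -50, 0, -1], [0, 0, -90, 0, -1], [0, 0, -125, 0, -1], [0, 0, -155, 0, -1], [0, 0, -160, 0, -1], [0, 0, -160, 0, -1]]]'

```text
t: 14.93
eef_pos: [511.7, -305.2, 213.3]
tcp_rot: [-3.138, 0.002, -2.743]
ft_force: [0.4, -0.6, -1.9]
opening: 0.376
grip_force: 30.0
```

Run:
```python
from h import *
s=env.state(); print(s["eef_pos"],s["ft_force"])
print(totool(s,[546.4,55.9,200]),np.degrees(s["tcp_rot"][2]-(.112-np.pi)))
```

```text
[ 511.70182817 -305.18415032  213.3167225 ] [ 0.3991237  -0.61348973 -1.87160696]
[-172.1528536   319.29472551   13.3167225 ] 16.425957866797013
```

>>> step_arm --plan '[[[-86, 160, 0, 8, -1], [-86, 160, 0, 8, -1], [-86, 160, 0, 8, -1], [-86, 160, 0, 8, -1], [-172, 319, 0, 16.4, -1], [-172, 319, 0, 16.4, -1], [-172, 319, 0, 16.4, -1], [-172, 319, 0, 16.4, -1]]]'

```text
t: 15.6
eef_pos: [541.8, 24.6, 209.5]
tcp_rot: [3.141, -0.003, -3.03]
ft_force: [1.1, 0.6, -1.1]
opening: 0.377
grip_force: 30.0
```

>>> step_arm --plan '[[[0, 0, 0, 0, -1], [0, 0, 0, 0, -1]]]'

```text
t: 15.77
eef_pos: [542.0, 24.8, 209.5]
tcp_rot: [3.141, -0.003, -3.025]
ft_force: [-0.4, 0.1, -1.0]
opening: 0.376
grip_force: 30.0
```

Run:
```python
from h import *
s=env.state(); print(s["eef_pos"],s["tcp_rot"],s["ft_force"])
print(totool(s,[546.4,55.9,150]),np.degrees(s["tcp_rot"][2]-(.112-np.pi)))
```

```text
[542.03301657  24.75850357 209.52502741] [ 3.14096407e+00 -2.79961124e-03 -3.02529857e+00] [-0.44745526  0.09493439 -1.02711693]
[-7.9509006  30.42443958 59.52502741] 0.24603293407488558
```

>>> step_arm --plan '[[[-8, 30.5, 0, 0.2, -1], [-8, 30.5, 20, 0.2, -1], [-8, 30.5, 40, 0.2, -1], [-8, 30.5, 55, 0.2, -1], [-8, 30.5, 60, 0.2, -1], [-8, 30.5, 60, 0.2, -1], [-8, 30.5, 60, 0.2, -1]]]'

```text
t: 16.35
eef_pos: [547.4, 53.1, 151.1]
tcp_rot: [3.141, -0.001, -3.034]
ft_force: [-0.2, 0.1, -1.5]
opening: 0.377
grip_force: 30.0
```

>>> step_arm --plan '[[[1, 2.5, 5, 0, -1], [1, 2.5, 10, 0, -1], [1, 2.5, 15, 0, -1], [1, 2.5, 15, 0, -1], [1, 2.5, 15, 0, -1]]]'

```text
t: 16.77
eef_pos: [546.0, 56.2, 136.1]
tcp_rot: [3.141, -0.0, -3.032]
ft_force: [0.4, -0.5, -1.3]
opening: 0.372
grip_force: 30.0
```

>>> step_arm --plan '[[[0, 0, 2, 0, -1], [0, 0, 3, 0, -1], [0, 0, 3, 0, -1]]]'

```text
t: 17.02
eef_pos: [546.0, 56.2, 133.1]
tcp_rot: [3.141, -0.0, -3.033]
ft_force: [-0.1, -0.2, -2.5]
opening: 0.374
grip_force: 30.0
```

>>> step_arm --plan '[[[0, 0, 1.5, 0, -1], [0, 0, 3, 0, -1], [0, 0, 3, 0, -1]]]'

```text
t: 17.27
eef_pos: [546.1, 56.0, 130.9]
tcp_rot: [-3.141, 0.001, -3.033]
ft_force: [-4.1, -0.8, 7.0]
opening: 0.375
grip_force: 30.0
```

Contact came where predicted. I'll follow the arc.

>>> step_arm --plan '[[[2.5, 0, 2, 0, -1], [5, 0, 4, 0, -1], [7.3, 0, 6.3, 0, -1], [9.6, 0, 8.6, 0, -1], [11.7, 0, 11, 0, -1], [13.7, 0, 13.5, 0, -1], [13.7, 0, 13.5, 0, -1]]]'

```text
t: 17.85
eef_pos: [532.6, 54.5, 117.1]
tcp_rot: [-3.141, 0.001, -3.033]
ft_force: [-1.6, -1.2, 4.3]
opening: 0.373
grip_force: 30.0
```

>>> step_arm --plan '[[[1.3, 0, 2, 0, -1], [2.5, 0, 4, 0, -1], [3.5, 0, 5.5, 0, -1], [4.5, 0, 7.3, 0, -1], [4.5, 0, 7.3, 0, -1]]]'

```text
t: 18.27
eef_pos: [528.1, 54.0, 109.8]
tcp_rot: [-3.141, 0.001, -3.033]
ft_force: [-2.5, -2.2, 4.5]
opening: 0.372
grip_force: 30.0
```

>>> step_arm --plan '[[[0.7, 0, 1, 0, -1], [1, 0, 2, 0, -1], [1, 0, 2, 0, -1], [1, 0, 2, 0, 1], [1, 0, 2, 0, 1], [1, 0, 2, 0, 1], [1, 0, 2, 0, 1], [1, 0, 2, 0, 1]]]'

```text
t: 18.93
eef_pos: [527.0, 54.1, 107.4]
tcp_rot: [3.142, -0.0, -3.033]
ft_force: [0.6, -0.9, 0.6]
opening: 0.668
grip_force: 0.0
```

>>> step_arm --plan '[[[0, 0, 0, 0, 1], [0, 0, 0, 0, 1], [0, 0, 0, 0, 1], [0, 0, -20, 0, 1], [0, 0, -50, 0, 1], [0, 0, -90, 0, 1], [0, 0, -110, 0, 1], [0, 0, -110, 0, 1]]]'

```text
t: 19.6
eef_pos: [528.5, 54.1, 221.8]
tcp_rot: [-3.141, 0.007, -3.033]
ft_force: [-0.1, 0.1, 0.4]
opening: 1.0
grip_force: 0.0
```

```bash
cat > chk.py <<'E'
from fit import pose
from h import *
import sys
c=env.get_calibration("wrist");s=env.state();W=env.read_camera("wrist");S=env.read_camera("side");cv2.imwrite(f"pics/w_{s['t']:.1f}.png",W);cv2.imwrite(f"pics/s_{s['t']:.1f}.png",S)
print(s["t"],s["eef_pos"],s["tcp_rot"],s["opening"],s["ft_force"])
g=cv2.GaussianBlur(W,(3,3),0).astype(np.float32)
G=np.minimum(sum(np.hypot(cv2.Sobel(g[...,k],-1,1,0),cv2.Sobel(g[...,k],-1,0,1)) for k in range(3)),150)
R,o=pose([560.5,57.5,70.5,.112])
def outline(hx,hy,z,dx,dy,dz=0,only=None):
    C=np.array([[a*hx+dx,b*hy+dy,z+dz] for a,b in((1,1),(1,-1),(-1,-1),(-1,1))])
    L=[np.array([proj(c,R@(C[i]+(C[(i+1)%4]-C[i])*t)+o) for t in np.linspace(.05,.95,30)]) for i in range(4)]
    return L
def sc(L): return [float(cv2.remap(G,e[:,0].astype(np.float32),e[:,1].astype(np.float32),1).mean()) for e in L]
from itertools import product
best=max(((sum(sc(outline(38,18,63,dx,dy,dz))),dx,dy,dz) for dx,dy,dz in product(range(-20,21),range(-10,11),(-2,0,2,4,10))))
print("block",best,sc(outline(38,18,63,*best[1:])))
best=max(((sum(sc(outline(60,33,40,dx,dy,dz))[1:4]),dx,dy,dz) for dx,dy,dz in product(range(-8,13),range(-8,9),(0,3))))
print("tray",best,sc(outline(60,33,40,*best[1:])))
for n,I in(("side",S),):
    h=cv2.cvtColor(I,cv2.COLOR_BGR2HSV); m=((h[...,0]>5)&(h[...,0]<13)&(h[...,1]>200)&(h[...,2]>150)).astype(np.uint8)
    roi=m[195:215,290:312]; ys,xs=np.nonzero(roi); print(n,"orange",len(xs),(xs.mean()+290,ys.mean()+195) if len(xs) else None)
E
python3 chk.py
```

```text
19.6 [528.53780378  54.14340177 221.80100047] [-3.14069103  0.00717026 -3.0325185 ] 1.0001419725286835 [-0.14406351  0.14829986  0.41336335]
block (573.2012634277344, -10, 0, 0) [128.14559936523438, 145.63148498535156, 150.0, 149.42417907714844]
tray (446.7785949707031, 1, -5, 3) [150.0, 147.88038635253906, 149.18905639648438, 149.7091522216797]
side orange 6 (np.float64(301.5), np.float64(204.33333333333334))
```

The block stands at (-10, 0, 0) in the bed frame, as predicted. The tray's y match is ambiguous between rim and wall edges, so I'll check its side edges individually against the rails.

```bash
cat >> chk.py <<'E'
print("long edges at z40: y,score")
for z in (40,10): print(z,[(y,int(sc([np.array([proj(c,R@np.array([x,y,z])+o) for x in np.linspace(-50,0,30)])])[0])) for y in list(range(-42,-24))+list(range(25,43))])
print("cross edges z40",[(x,int(sc([np.array([proj(c,R@np.array([x,y,40])+o) for y in np.linspace(-28,28,30)])])[0])) for x in range(-66,-50)])
L=[W[int(v),int(u)].tolist() for u,v in (proj(c,R@np.array([-30,y,40])+o) for y in range(-44,45,2))]; print([sum(q)//3 for q in L])
E
python3 chk.py
```

```text
19.7 [526.94294957  54.14368558 217.79283273] [-3.14150629e+00  1.37173996e-03 -3.03260295e+00] 0.9979914368287298 [-0.21668839  0.15572337  0.0955794 ]
block (581.7388916015625, -10, 0, 0) [135.88966369628906, 146.45877075195312, 149.97512817382812, 149.4153289794922]
tray (444.04356384277344, 1, -5, 3) [44.08323287963867, 145.86351013183594, 148.90402221679688, 149.27603149414062]
side orange 6 (np.float64(301.5), np.float64(204.33333333333334))
long edges at z40: y,score
40 [(-42, 41), (-41, 87), (-40, 149), (-39, 150), (-38, 137), (-37, 54), (-36, 38), (-35, 78), (-34, 132), (-33, 148), (-32, 128), (-31, 101), (-30, 149), (-29, 146), (-28, 126), (-27, 97), (-26, 82), (-25, 56), (25, 60), (26, 142), (27, 115), (28, 149), (29, 150), (30, 104), (31, 110), (32, 146), (33, 134), (34, 138), (35, 117), (36, 37), (37, 39), (38, 71), (39, 147), (40, 150), (41, 143), (42, 57)]
10 [(-42, 137), (-41, 55), (-40, 25), (-39, 55), (-38, 109), (-37, 148), (-36, 143), (-35, 110), (-34, 121), (-33, 150), (-32, 145), (-31, 128), (-30, 92), (-29, 89), (-28, 40), (-27, 122), (-26, 139), (-25, 81), (25, 111), (26, 123), (27, 46), (28, 107), (29, 140), (30, 126), (31, 148), (32, 149), (33, 109), (34, 116), (35, 148), (36, 131), (37, 146), (38, 146), (39, 87), (40, 14), (41, 23), (42, 73)]
cross edges z40 [(-66, 144), (-65, 124), (-64, 100), (-63, 114), (-62, 128), (-61, 142), (-60, 149), (-59, 145), (-58, 136), (-57, 139), (-56, 135), (-55, 101), (-54, 79), (-53, 69), (-52, 66), (-51, 66)]
[103, 70, 67, 157, 152, 146, 193, 203, 123, 129, 132, 110, 133, 135, 180, 177, 175, 175, 174, 115, 116, 115, 118, 120, 117, 112, 107, 112, 109, 108, 107, 114, 117, 126, 135, 133, 91, 197, 188, 191, 219, 219, 184, 140, 140]
```

The edges are symmetric (±33 outer, ±29 inner) and the low edge is at -60, so the tray is home and the lever is down. Now for the toggle: I'll close the fingers and come down in front of the ball.

>>> step_arm --plan '[[[15, -149, 0, 0, -1], [15, -149, 0, 0, -1], [15, -149, 0, 0, -1], [15, -149, 0, 0, -1], [15, -149, 0, 0, -1], [15, -149, 0, 0, -1], [15, -149, 0, 0, -1], [15, -149, 0, 0, -1]]]'

```text
t: 20.47
eef_pos: [528.0, -94.6, 216.9]
tcp_rot: [3.141, -0.001, -3.032]
ft_force: [-0.5, -0.4, -0.5]
opening: 0.499
grip_force: 0.0
```

>>> step_arm --plan '[[[0, 0, 0, 0, -1], [0, 0, 0, 0, -1], [0, 0, 0, 0, -1], [0, 0, 30, 0, -1], [0, 0, 65, 0, -1], [0, 0, 100, 0, -1], [0, 0, 134, 0, -1], [0, 0, 134, 0, -1]]]'

```text
t: 21.13
eef_pos: [525.8, -94.6, 78.5]
tcp_rot: [3.138, -0.008, -3.032]
ft_force: [-0.4, 0.2, -0.9]
opening: 0.009
grip_force: 0.0
```

Run:
```python
from h import *
s=env.state(); print(s["eef_pos"],s["opening"])
for u in(-50,14): print(u,totool(s,[607.5+u*.994,-86.8+u*.112,83]))
c=env.get_calibration("wrist"); W=env.read_camera("wrist")
h=cv2.cvtColor(W,cv2.COLOR_BGR2HSV); m=(((h[...,0]<4)|(h[...,0]>176))&(h[...,1]>190)&(h[...,2]>60)).astype(np.uint8)
N,_,st,ce=cv2.connectedComponentsWithStats(m); print([(ce[i].round(),st[i].tolist()) for i in range(1,N) if st[i,4]>60],proj(c,np.array([575,-90.6,95])))
```

```text
[525.77373862 -94.59917804  78.52816205] 0.009480145056486526
-50 [-32.07505351  -1.3071893   -4.47183795]
14 [-96.09333959  -1.12083536  -4.47183795]
[(array([320., 332.]), [316, 320, 11, 22, 138])] [317.48410049 344.60832131]
```

>>> step_arm --plan '[[[-12, -1, 0, 0, -1], [-24, -1, 0, 0, -1], [-36, -1, 0, 0, -1], [-48, -1, 0, 0, -1], [-60, -1, 0, 0, -1], [-72, -1, 0, 0, -1], [-82, -1, 0, 0, -1], [-88, -1, 0, 0, -1]]]'

```text
t: 21.85
eef_pos: [617.4, -86.9, 86.1]
tcp_rot: [-3.141, 0.003, -3.032]
ft_force: [-1.0, 0.1, -1.4]
opening: 0.004
grip_force: 0.5
```

>>> step_arm --plan '[[[-3, 0, 0, 0, -1], [-5, 0, 0, 0, -1], [-7, 0, 0, 0, -1], [-7, 0, 0, 0, -1]]]'

```text
t: 22.18
eef_pos: [623.0, -86.3, 83.9]
tcp_rot: [-3.142, 0.001, -3.033]
ft_force: [0.4, -0.2, -0.6]
opening: 0.005
grip_force: 0.0
```

```bash
cat > tog.py <<'E'
from h import *
ct,cs=env.get_calibration("top"),env.get_calibration("side")
for n,k in(("top",ct),("side",cs)):
    I=env.read_camera(n); h=cv2.cvtColor(I,cv2.COLOR_BGR2HSV)
    m=(((h[...,0]<3)|(h[...,0]>177))&(h[...,1]>200)&(h[...,2]>90)).astype(np.uint8)
    N,_,st,ce=cv2.connectedComponentsWithStats(m); print(n,[(ce[i].round(1).tolist(),int(st[i,4])) for i in range(1,N) if st[i,4]>5])
    for th in(.08,.85,1.0):
        a=th-.5; q=np.array([607.5,-86.8,22])+80*np.array([np.sin(a)*.994,np.sin(a)*.112,np.cos(a)]); print("  pred",th,proj(k,q).round(1))
E
python3 tog.py
```

```text
top []
  pred 0.08 [340.9 182.6]
  pred 0.85 [338.8 164.6]
  pred 1.0 [338.3 161.6]
side [([364.6, 197.4], 26)]
  pred 0.08 [344.6 203.4]
  pred 0.85 [360.4 196.9]
  pred 1.0 [363.1 197.2]
```

The side view puts the ball at the 1.0 position. I'll retract.

>>> step_arm --plan '[[[15, 0, 0, 0, -1], [40, 0, 0, 0, -1], [60, 0, -30, 0, -1], [60, 0, -70, 0, -1], [60, 0, -110, 0, -1], [60, 0, -140, 0, -1], [60, 0, -140, 0, -1]]]'

```text
t: 22.87
eef_pos: [564.9, -93.4, 229.7]
tcp_rot: [-3.138, 0.009, -3.033]
ft_force: [0.4, 0.9, -0.8]
opening: 0.005
grip_force: 0.0
```

```bash
python3 tog.py
python3 - <<'E'
from h import *
S=env.read_camera("side");print(env.state()["eef_pos"],env.state()["opening"])
h=cv2.cvtColor(S,cv2.COLOR_BGR2HSV); m=((h[...,0]>5)&(h[...,0]<13)&(h[...,1]>200)&(h[...,2]>150))
ys,xs=np.nonzero(m[195:215,290:312]); print("tip",xs.mean()+290,ys.mean()+195)
import glob
a=cv2.imread(sorted(glob.glob("pics/s_19.6*"))[0]); d=cv2.absdiff(a,S).max(2)
print("tray zone diff",d[165:205,293:330].mean(),"stack zone",cv2.absdiff(cv2.imread("pics/s7.png"),S).max(2)[150:190,230:280].mean())
E
```

```text
top []
  pred 0.08 [340.9 182.6]
  pred 0.85 [338.8 164.6]
  pred 1.0 [338.3 161.6]
side [([364.5, 198.5], 16)]
  pred 0.08 [344.6 203.4]
  pred 0.85 [360.4 196.9]
  pred 1.0 [363.1 197.2]
[562.69408449 -92.76376278 223.04638101] 0.004420656682432448
tip 301.5 204.33333333333334
tray zone diff 14.799324324324324 stack zone 3.1275
```

>>> step_arm --plan '[[[0, 0, 0, 0, -1], [0, 0, 0, 0, -1], [0, 0, 0, 0, -1]]]'

```text
t: 23.27
eef_pos: [562.8, -92.8, 222.3]
tcp_rot: [3.141, -0.002, -3.033]
ft_force: [0.3, 0.3, 0.4]
opening: 0.005
grip_force: 0.0
```

```bash
python3 -c "
from cell import env
print(env.job_done())"
```

```text
the job is handed in; nothing more can be done
None
```

I handed the job in at about 23 s and got no verdict back; by my last camera checks, the tray was home with the switch lever down, the block upright in it and the toggle thrown fully over, with no sign that the stack had moved.

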